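# Rack the inked panels, change the drying fan's battery and start it

### The arm

A 7-joint arm with a two-finger parallel gripper is mounted at the origin on the work surface. World frame = base frame: x ahead of the robot, y to its left, z up, the work surface at z = 0. Lengths are in m, angles in rad, forces in N, time in s.
With the tool pointing down it reaches from about 0.425 to 0.95 m from the base axis. Payload 4.7 kg.
Tool frame: the origin (TCP) lies between the finger pads; the fingertips stand 25 mm ahead of it and the grasp point (between the pads) lies 6 mm ahead of it; z points along the fingers, y is the line along which they close (so a half turn about z gives the same grasp; the last joint's range is limited). The gripper opens to 85 mm and grips with 20 to 120 N. Pads are 22 mm wide; open, the fingers measure 114 mm over their backs; the gripper's body (76 mm by 85 mm) begins 54 mm behind the grasp point. The pads swing forward as they close: fully open they stand 13 mm farther back than shut.
Start: joints at [-1.373, 0.469, -0.049, 1.532, 0.024, 1.141, -0.082], TCP at [0.152, 0.658, 0.256] pointing down, gripper open.
Joint ranges: [-2.59, 2.59], [-0.33, 1.99], [-1.39, 1.29], [0.1, 2.45], [-1.04, 4.18], [0.21, 1.99], [-2.66, 2.66]. Speed limits (rad/s): [2.57, 2.57, 3.14, 3.14, 3.14, 3.14, 3.14].

### API

Orientations are given as a 3x3 rotation matrix whose columns are the frame's x, y, z axes.
In Python, from rig import * gives the robot as it stands. Calls block until the motion is done:
- movep(position, orientation): joint-space move of the TCP to a pose.
- move_l(position, attitude=None, feed=0.15, until_force=None): straight line of the TCP; attitude=None keeps the orientation; feed is the mean speed in m/s. With until_force (N) it stops when the force on the tool has changed by that much, and returns True; else False.
- move_joints(angles): joint-space move.
- command_gripper(opening, newtons=None): finger opening in m; newtons is the grip in N (None keeps the last); returns when the fingers have stopped.
- sleep(seconds).
- inverse_kinematics(position, orientation): joint angles nearest the present ones, or None.
- sense(): the state.
- camera(name): name is "scene" or "top"; returns (picture, depth): 420x560x3 uint8, red, green, blue; 420x560 float32, m along the optical axis (not along the pixel's ray), 0 where there is no reading.
- camera_params(name): a dict with "K" (3x3 intrinsics, pixels), "position" and "rotation" of the camera in the world. Camera axes: x right, y down, z forward; pixel columns grow to the right and rows downward; lengths in m; the calibration is good to about 2 mm. A picture is of the moment at which its call begins. camera_params takes no time and is no camera call.
A pose or a line that the arm cannot do raises Unreachable and nothing moves.
- finish_job(): hands the job in; it is judged then, once.
The state is a dict: "time_s": time; "joint_pos": joint angles; "qd": joint speeds; "joint_efforts": joint torques, N m; "position": TCP position; "tcp_rot": TCP orientation; "wrist_force": force on the tool from outside, world axes, zero at the start; "ft_torque": the same for the moment, N m; "finger_gap": finger opening in m; "gripper_force": force on a finger pad.
Only numpy, scipy, OpenCV 4.12 (cv2) and the standard library are available. Lean on these libraries where they do the work, as an engineer would, in place of code of your own. Each camera call takes 0.05 s, during which the arm holds its last target. There are 200 camera calls.

### The job

Stand every inked panel from the easel on edge in the grooved drying rack, one to a groove, down on the groove floor and about central across the rack. Pull the spent battery (red band) off the fan's shoe and stand it upright in the blue tray, then slide the charged one (green band) along the shoe under the yellow lips, fully home until the detent holds it. Only when all that is done, press the fan's green start button right down and let go; leave the ink jar, brush pot and marker box where they are.

Things in the scene. Friction and masses are not known exactly. Their poses are not given: they have to be found in the camera images.
- panel0: Rigid white panel with ink cat faces, 60 wide x 90 tall x 6 mm, 35 g; origin at centre, x = normal of the inked face, y along the width, z along the height. 3 or all 4 are present. Starts leaning on the easel on a 60 mm edge, inked face away from the robot, top tipped 30 degrees back towards it; its top 40 mm is clear on both sides for a pinch across the thickness, tool tilted 30 degrees.
- panel1: Rigid white panel with ink cat faces, 60 wide x 90 tall x 6 mm, 35 g; origin at centre, x = normal of the inked face, y along the width, z along the height. 3 or all 4 are present. Starts leaning on the easel on a 60 mm edge, inked face away from the robot, top tipped 30 degrees back towards it; its top 40 mm is clear on both sides for a pinch across the thickness, tool tilted 30 degrees.
- panel2: Rigid white panel with ink cat faces, 60 wide x 90 tall x 6 mm, 35 g; origin at centre, x = normal of the inked face, y along the width, z along the height. 3 or all 4 are present. Starts leaning on the easel on a 60 mm edge, inked face away from the robot, top tipped 30 degrees back towards it; its top 40 mm is clear on both sides for a pinch across the thickness, tool tilted 30 degrees.
- panel3: Rigid white panel with ink cat faces, 60 wide x 90 tall x 6 mm, 35 g; origin at centre, x = normal of the inked face, y along the width, z along the height. 3 or all 4 are present. Starts leaning on the easel on a 60 mm edge, inked face away from the robot, top tipped 30 degrees back towards it; its top 40 mm is clear on both sides for a pinch across the thickness, tool tilted 30 degrees.
- easel: Wooden ledge easel fixed to the desk, 300 long (y) x 110 deep (x) mm; origin centre of underside, +x is the side the panels face. Four places 72 mm apart along y. A lip 8 mm high stands before the panels' lower edge: draw a panel up along its own plane by more than 10 mm to clear it. Panels' top edges are about 106 mm above the desk.
- rack: Wooden rack fixed to the desk, 232 (x) x 90 (y) x 40 (z) mm; origin centre of underside. Five grooves run along its y, 42 mm apart along its x, 11 mm wide, open at top and ends, floor 8 mm above the underside (32 mm deep). A panel in a groove has its normal along the rack's x and may lean a few degrees; on its 60 mm edge its centre lies 53 mm above the underside.
- slot0 (a point): centre of the floor of groove 0 of the rack (groove 0 at the rack's -x end)
- slot1 (a point): centre of the floor of groove 1 of the rack (groove 0 at the rack's -x end)
- slot2 (a point): centre of the floor of groove 2 of the rack (groove 0 at the rack's -x end)
- slot3 (a point): centre of the floor of groove 3 of the rack (groove 0 at the rack's -x end)
- slot4 (a point): centre of the floor of groove 4 of the rack (groove 0 at the rack's -x end)
- battery: Charged battery, black with green band, 0.19 to 0.33 kg; foot 56 (x) x 44 (y) x 8 mm, above it a body 56 x 34 mm, 50 mm high in all. Origin centre of underside, x = sliding direction, either end first; a 12 mm notch crosses the middle of its underside. Starts upright on the desk. Grip it across the 34 mm width, fingertips 16 mm or more above its underside to clear the shoe's lips.
- spent: Spent battery, black with red band; same shape, size, weight range and axes as the charged one. Starts fully home on the fan's shoe, held by the detent; it comes off along the fan's -x with a pull of about 6 to 12 N and can be lifted once it is 70 mm back.
- tray: Blue open tray fixed to the desk, 110 (x) x 100 (y) x 16 (z) mm, walls and floor 5 mm thick; origin centre of underside
- fan: Fan unit fixed to the desk: grey deck 22 mm high with a yellow shoe; round white fan, 190 mm high, standing about 105 mm in x and -105 mm in y from the origin. Origin on the underside below the battery's home; +x = the way the battery slides on. Shoe: 47 mm inside, flared at its mouth; lips 10.5 to 13.5 mm above the deck, 39 mm apart, from 36 mm before home to the end stop.
- shoe_home (a point): point on the deck's upper surface where the battery's origin lies when fully home against the end stop (foot front 28 mm ahead of it touches the stop, 0.5 mm play)
- shoe_entry (a point): point on the bare deck 72 mm before shoe_home (along the fan's -x): a battery set down with its origin here has its foot still outside the lips, 8 mm before them, and can be slid straight along the fan's +x
- detent (a joint): sprung ball in the deck at the home point, standing 2.5 mm proud: 0 m = up, about 0.0025 m while the foot rides over it, back to 0 when it snaps into the battery's notch. Riding over it takes about 6 to 12 N of push, and up to about 20 N may be used against the end stop.
- start (a joint): green round start button, 28 mm across, on the grey wing to the left (+y) of the shoe: 0 m = up, 0.006 m = right down, springs back; right down takes 5 N
- start_top (a point): centre of the button's top face; it is pressed straight down
- ink: glass ink jar 44 mm across, 65 mm tall, bystander; origin centre of underside
- brush_pot: clear pot 72 mm across with brushes standing in it, 170 mm tall, bystander; origin centre of underside
- marker_box: open cardboard box 90 x 190 x 50 mm with markers in it, bystander; origin centre of underside
Mind the look-alikes: they are no part of the job. Leave any orange look-alike of the rack alone.

How it is judged:
On the way, in this order (a step that is already met when the one before it is completed fails the run):
1. all present panels stand in the rack's grooves the spent battery stands in the tray and the charged one is home with the detent up (x of panel0 in the frame of rack between -0.1 and 0.1 m and y of panel0 in the frame of rack between -0.025 and 0.025 m and z of panel0 in the frame of rack between 0.03 and 0.06 m and angle between the x axis of each of panel0, panel1, panel2, panel3 and the x axis of rack, either way round below 0.22 rad and x of panel1 in the frame of rack between -0.1 and 0.1 m and y of panel1 in the frame of rack between -0.025 and 0.025 m and z of panel1 in the frame of rack between 0.03 and 0.06 m and x of panel2 in the frame of rack between -0.1 and 0.1 m and y of panel2 in the frame of rack between -0.025 and 0.025 m and z of panel2 in the frame of rack between 0.03 and 0.06 m and x of panel3 in the frame of rack between -0.1 and 0.1 m and y of panel3 in the frame of rack between -0.025 and 0.025 m and z of panel3 in the frame of rack between 0.03 and 0.06 m and distance between battery and shoe_home below 0.0035 m and angle between the x axis of battery and the x axis of fan, either way round below 0.1 rad and value of joint detent below 0.0012 m and x of spent in the frame of tray between -0.03 and 0.03 m and y of spent in the frame of tray between -0.03 and 0.03 m and z of spent in the frame of tray between 0 and 0.012 m and angle between spent's own z axis and vertical below 0.2 rad), for 0.2 s.
2. then the start button is pressed right down (value of joint start above 0.0045 m), for 0.1 s.
At the end, for the whole second after the job is handed in: All panels in grooves (normal within 0.22 rad of rack x, centre within 25 mm of the centre line, 30 to 60 mm above the underside); spent battery upright on the tray floor, within 30 mm of its centre each way; charged one within 3.5 mm of shoe_home, 0.1 rad in line; detent < 1.2 mm, button < 1.5 mm (all of step 1 and value of joint start below 0.0015 m); the robot touches nothing.
It fails at once if the ink is shoved or toppled (distance of ink from where it was at the start of the episode above 0.03 m or angle between ink's own z axis and vertical above 0.5 rad).
It fails at once if the brush_pot is shoved or toppled (distance of brush_pot from where it was at the start of the episode above 0.03 m or angle between brush_pot's own z axis and vertical above 0.5 rad).
It fails at once if the marker_box is shoved or toppled (distance of marker_box from where it was at the start of the episode above 0.03 m or angle between marker_box's own z axis and vertical above 0.5 rad).
Of panel0, panel1, panel2, panel3 only 3 to 4 are there at a start; the rules pass over those that are not, and their reading is None.
At some moment in a run one of battery may be knocked a few centimetres aside while the robot is not near it.
It also fails if it takes over 208 s, if anything falls off the work surface, if the arm or the gripper's body presses on something with over 40 N, if the wrist force passes 120 N, or if a joint passes its speed limit or range.

## Working session

There is one attempt and no reset: what is moved stays moved. The work goes in short steps, each a Python script; the robot and the scene stay as the last script left them, time stands still between calls to the robot, and variables do not carry over. Pictures are saved under pics/ and viewed, at most 14 in all, crops included, and the job is handed in when it is done.

```bash
ls; mkdir -p pics; python3 - <<'E'
from rig import *
import cv2, numpy as np
for n in ("scene","top"):
    p,d=camera(n); c=camera_params(n)
    cv2.imwrite(f"pics/{n}0.png",cv2.resize(p[:,:,::-1],(800,600),interpolation=cv2.INTER_CUBIC))
    cv2.imwrite(f"{n}0_raw.png",p[:,:,::-1]); np.savez(f"{n}0.npz",d=d,K=c["K"],t=c["position"],R=c["rotation"])
    print(n,c)
print(sense())
E
```

```text
pics
scene {'K': array([[438.9851214 ,   0.        , 277.76506966],
       [  0.        , 438.9851214 , 210.50526376],
       [  0.        ,   0.        ,   1.        ]]), 'position': array([1.02518825, 0.76037012, 0.90086595]), 'rotation': array([[-0.83884629,  0.36030928, -0.40806143],
       [ 0.54395368,  0.58405003, -0.60249477],
       [ 0.02124383, -0.72736702, -0.68591976]])}
top {'K': array([[392.61485957,   0.        , 279.83557851],
       [  0.        , 392.61485957, 212.05286076],
       [  0.        ,   0.        ,   1.        ]]), 'position': array([0.44322807, 0.0490326 , 1.20073625]), 'rotation': array([[-0.01081046, -0.99720432,  0.07393705],
       [-0.99990993,  0.01019234, -0.00873235],
       [ 0.00795434, -0.07402479, -0.99722468]])}
{'time_s': 0.1, 'joint_pos': array([-1.37290225,  0.46937048, -0.04860868,  1.5335686 ,  0.02407786,
        1.14098739, -0.08230584]), 'qd': array([ 0.00030899,  0.00062768, -0.00140401, -0.00117113, -0.00223898,
        0.0009995 ,  0.00026438]), 'joint_efforts': array([ 7.24398778e-04, -5.11513817e+01, -4.70430613e-02, -2.38389891e+01,
        1.08299873e-02,  4.39406867e-03, -1.32503092e-05]), 'position': array([0.1516413 , 0.65725801, 0.2553623 ]), 'tcp_rot': array([[-9.74398131e-01,  2.24829162e-01, -3.60290065e-04],
       [ 2.24829449e-01,  9.74396628e-01, -1.71191515e-03],
       [-3.38230252e-05, -1.74909074e-03, -9.99998470e-01]]), 'wrist_force': array([ 0.36756092,  0.5289362 , -0.0588903 ]), 'ft_torque': array([0.00637071, 0.04412648, 0.0664715 ]), 'gripper_force': 0.0, 'finger_gap': 0.08546375373846955}
```

View pics/scene0.png

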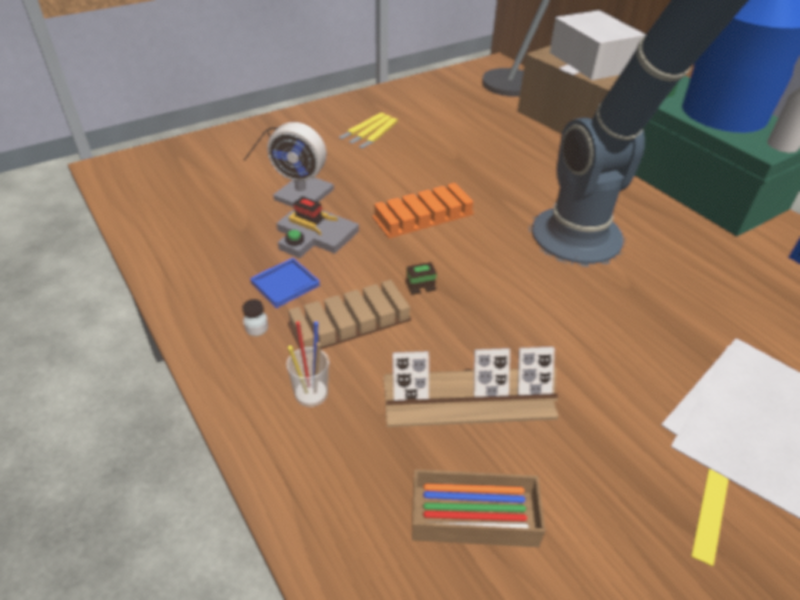

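View pics/top0.png

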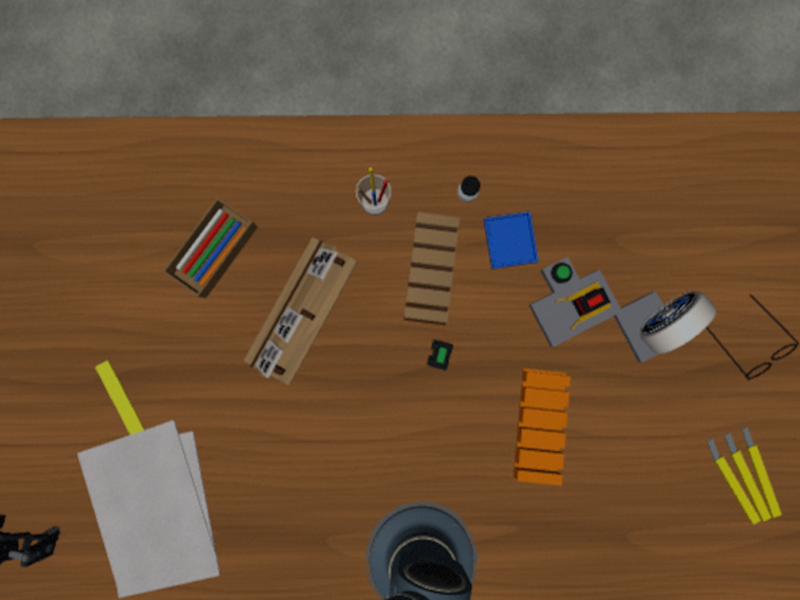

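The scene shows three panels on the easel; in the top view their top edges are near (265,358), (287,325) and (322,262). The wooden rack is at (432,268), the tray at (510,240), the fan shoe with the spent battery at (592,300), the button at (562,271) and the charged battery at (440,354). Next I measure with depth.

```bash
cat > vis.py <<'E'
import numpy as np, cv2
def cloud(d,K,t,R):
    v,u=np.mgrid[:d.shape[0],:d.shape[1]]
    c=np.stack([(u-K[0,2])/K[0,0]*d,(v-K[1,2])/K[1,1]*d,d],-1)
    return c@R.T+t
def load(n):
    f=np.load(f"{n}0.npz"); return cv2.imread(f"{n}0_raw.png")[:,:,::-1],cloud(f["d"],f["K"],f["t"],f["R"])
def rect(P,m):
    p=P[m][:,:2].astype(np.float32)*1000
    (c,s,a)=cv2.minAreaRect(p); return np.round(c,1),np.round(s,1),round(a,1),len(p),np.round(np.median(P[m][:,2])*1000,1)
def box(shape,x0,y0,x1,y1,s=0.7):
    m=np.zeros(shape[:2],bool); m[int(y0*s):int(y1*s),int(x0*s):int(x1*s)]=1; return m
E
python3 - <<'E'
from vis import *
I,P=load("top"); h=cv2.cvtColor(I,cv2.COLOR_RGB2HSV); Z=P[...,2]; B=lambda *a:box(I.shape,*a)
hue,sat,val=h[...,0],h[...,1],h[...,2]
print("desk z",np.percentile(Z[B(560,380,700,420)],[5,50,95]))
print("rack",rect(P,B(395,200,470,335)&(Z>.03)&(Z<.05)))
print("easel>10",rect(P,B(235,225,365,395)&(Z>.008)&(Z<.09)))
print("tray",rect(P,B(475,200,545,280)&(hue>105)&(hue<130)&(sat>150)), "rim",rect(P,B(475,200,545,280)&(Z>.011)))
print("deck",rect(P,B(525,255,625,350)&(Z>.015)&(Z<.03)))
print("spent top",rect(P,B(560,270,620,330)&(Z>.066)))
print("yellow",rect(P,B(560,270,625,335)&(hue>18)&(hue<35)&(sat>150)))
print("button",rect(P,B(545,255,580,290)&(hue>40)&(hue<85)&(sat>120)))
print("batt top",rect(P,B(420,330,460,380)&(Z>.042)))
print("green",rect(P,B(420,330,460,380)&(hue>40)&(hue<85)&(sat>100)))
print("orange",rect(P,B(505,360,580,490)&(Z>.03)))
S,Q=load("scene"); hs=cv2.cvtColor(S,cv2.COLOR_RGB2HSV)
for n,(x0,y0,x1,y1) in dict(a=(388,346,434,405),b=(470,344,514,400),c=(516,342,560,400)).items():
    m=box(S.shape,x0,y0,x1,y1)&(hs[...,1]<50)
    p=Q[m]; c=p.mean(0); 
    for _ in range(4):
        u,s,w=np.linalg.svd(p-c,full_matrices=False); r=(p-c)@w[2]; p=p[abs(r)<.004]; c=p.mean(0)
    nrm=w[2]*np.sign(w[2][0]); y=np.cross([0,0,1],nrm); y/=np.linalg.norm(y); z=np.cross(nrm,y)
    a=p@y; b=p@z; A=(np.percentile(a,1)+np.percentile(a,99))/2;Bc=(np.percentile(b,1)+np.percentile(b,99))/2
    cen=nrm*(c@nrm)+y*A+z*Bc
    print(n,len(p),"n",nrm.round(3),"tilt",np.degrees(np.arcsin(nrm[2])).round(1),"yaw",np.degrees(np.arctan2(nrm[1],nrm[0])).round(1),"w,h",(np.percentile(a,[1,99])*1000).round(1),(np.ptp(np.percentile(b,[1,99]))*1000).round(1),"facecen",(cen*1000).round(1),"topz",(np.percentile(p[:,2],99)*1000).round(1))
# panel top edges in the top view
for n,(x0,y0,x1,y1) in dict(a=(305,238,342,285),b=(272,303,304,345),c=(250,338,285,380)).items():
    print(n,rect(P,box(I.shape,x0,y0,x1,y1)&(Z>.095)))
def crop(I,x0,y0,x1,y1,k,f): cv2.imwrite(f,cv2.resize(I[y0:y1,x0:x1,::-1],None,fx=k,fy=k,interpolation=cv2.INTER_CUBIC))
crop(I,280,135,440,255,5,"pics/cropA.png"); crop(I,165,160,255,275,5,"pics/cropB.png")
E
```

```text
desk z [-0.00368975  0.00032162  0.0112836 ]
rack (array([604.4, -27.3]), array([ 89.9, 223.6]), 82.3, 1761, np.float64(40.4))
easel>10 (array([537.7, 256.6]), array([340.8, 254.8]), 4.1, 2679, np.float64(26.7))
tray (array([599.1, -85.9]), array([133.7, 390. ]), 30.2, 1147, np.float64(6.2)) rim (array([595.8, -89.5]), array([163.8, 378.2]), 24.3, 256, np.float64(16.1))
deck (array([ 548.8, -328.3]), array([196.9, 192.9]), 12.8, 1614, np.float64(22.3))
spent top (array([ 479. , -169.4]), array([ 41.9, 440.7]), 14.7, 239, np.float64(72.5))
yellow (array([ 522.4, -347.1]), array([63.1, 90.2]), 25.4, 189, np.float64(35.9))
button (array([ 592.4, -302.5]), array([29.4, 32.7]), 18.5, 92, np.float64(43.1))
batt top (array([431.6,  -5.9]), array([111.9,  55.9]), 73.7, 231, np.float64(50.3))
green (array([422.7, -40. ]), array([27.1, 46.8]), 73.8, 81, np.float64(50.4))
orange (array([ 295.4, -115.9]), array([379.9, 227.7]), 79.1, 1895, np.float64(40.0))
a 91 n [ 0.057 -0.896 -0.44 ] tilt -26.1 yaw -86.3 w,h [610.9 635.8] 73.5 facecen [612.  197.2  71.2] topz 105.0
b 108 n [0.25  0.829 0.5  ] tilt 30.0 yaw 73.2 w,h [-402.1 -379.6] 79.9 facecen [488.6 266.5  69.4] topz 104.0
c 106 n [ 0.011 -0.906 -0.423] tilt -25.0 yaw -89.3 w,h [409.4 443.9] 79.3 facecen [423.  304.7  67.9] topz 103.7
a (array([522.3, 131.7]), array([222.2,  54.6]), 32.5, 77, np.float64(103.1))
b (array([474.5, 158.4]), array([221.1,  53.9]), 87.8, 81, np.float64(102.9))
c (array([444. , 185.6]), array([ 65.7, 265.1]), 13.6, 84, np.float64(102.4))
```

```bash
cat >> vis.py <<'E'
def clean(P,m,r=0.05,k=.97):
    "drop missing depth and far outliers"
    m=m&(P[...,2]<.5)
    l,lab,st,_=cv2.connectedComponentsWithStats(m.astype(np.uint8),connectivity=8)
    return lab==1+np.argmax(st[1:,4]) if l>1 else m
E
python3 - <<'E'
from vis import *
I,P=load("top"); h=cv2.cvtColor(I,cv2.COLOR_RGB2HSV); Z=P[...,2]; B=lambda *a:box(I.shape,*a)
hue,sat,val=h[...,0],h[...,1],h[...,2]
R=lambda n,m:print(n,rect(P,clean(P,m)))
R("rack",B(395,200,470,335)&(Z>.03)&(Z<.05))
R("easel",B(235,225,365,395)&(Z>.008)&(Z<.09))
R("tray",B(475,200,545,280)&(hue>105)&(hue<130)&(sat>150))
R("deck",B(525,265,625,350)&(Z>.015)&(Z<.1))
R("spent",B(560,270,620,330)&(Z>.064))
R("button",B(545,255,580,290)&(hue>40)&(hue<85)&(sat>120))
R("batt",B(420,330,460,380)&(Z>.042))
R("yellow",cv2.dilate((B(560,270,625,335)&(Z<.5)&(hue>18)&(hue<35)&(sat>150)).astype(np.uint8),np.ones((3,3)))>0)
R("orange",B(505,360,580,490)&(Z>.03))
S,Q=load("scene"); hs=cv2.cvtColor(S,cv2.COLOR_RGB2HSV)
rng=np.random.default_rng(0)
for n,(x0,y0,x1,y1) in dict(a=(390,348,432,400),b=(472,346,512,396),c=(518,344,558,396)).items():
    m=box(S.shape,x0,y0,x1,y1)&(Q[...,2]<.12)&(Q[...,2]>.04)&(hs[...,1]<70)
    p=Q[m]; best=0
    for _ in range(500):
        t=p[rng.choice(len(p),3,False)]; w=np.cross(t[1]-t[0],t[2]-t[0]); l=np.linalg.norm(w)
        if l<1e-6: continue
        k=abs((p-t[0])@(w/l))<.003
        if k.sum()>best: best=k.sum(); K=k
    p=p[K]; c=p.mean(0); w=np.linalg.svd(p-c)[2][2]; w*=np.sign(w[2])
    y=np.cross([0,0,1],w); y/=np.linalg.norm(y); z=np.cross(w,y); q=(p-c)@np.c_[y,z]
    (cc,s,a)=cv2.minAreaRect((q*1000).astype(np.float32)); cen=c+cc[0]/1000*y+cc[1]/1000*z
    print(n,m.sum(),best,"tilt",np.degrees(np.arcsin(w[2])).round(1),"yaw",np.degrees(np.arctan2(w[1],w[0])).round(1),np.round(s,1),round(a,1),(cen*1000).round(1))
for n,(x0,y0,x1,y1) in dict(a=(300,235,345,290),b=(268,300,306,348),c=(246,335,288,382)).items():
    R(n,B(x0,y0,x1,y1)&(Z>.09)); 
def crop(I,x0,y0,x1,y1,k,f): cv2.imwrite(f,cv2.resize(I[y0:y1,x0:x1,::-1],None,fx=k,fy=k,interpolation=cv2.INTER_CUBIC))
crop(I,300,140,440,245,5.7,"pics/cropA.png"); crop(I,165,160,255,275,5,"pics/cropB.png")
E
```

```text
rack (array([665.7, -35.4]), array([89.6, 31.7]), 82.5, 328, np.float64(40.6))
easel (array([517.3, 251.4]), array([110. , 300.6]), 61.1, 2493, np.float64(26.1))
tray (array([ 667. , -201.8]), array([112.7, 104.8]), 7.7, 1145, np.float64(6.2))
deck (array([ 539.7, -327.4]), array([161. , 184.7]), 20.2, 2191, np.float64(23.6))
spent (array([ 527.2, -353. ]), array([34.2, 56.3]), 28.5, 239, np.float64(72.4))
button (array([ 592.4, -302.5]), array([29.4, 32.7]), 18.5, 92, np.float64(43.1))
batt (array([420.7, -43.2]), array([34.2, 55.9]), 73.9, 227, np.float64(50.3))
yellow (array([ 547.6, -340.6]), array([19.1, 97.4]), 24.7, 188, np.float64(34.1))
orange (array([ 207.1, -243.6]), array([91.4, 32.1]), 83.2, 357, np.float64(40.2))
a 742 643 tilt 30.2 yaw 61.1 [77.1 62.1] 89.6 [610.2 196.7  73.1]
b 735 642 tilt 30.1 yaw 61.6 [61.6 75.7] 0.8 [487.8 265.2  72.5]
c 727 615 tilt 30.4 yaw 61.3 [76.9 61.5] 89.4 [420.4 302.8  72.3]
a (array([602.1, 184.3]), array([14.5, 59.8]), 61.1, 91, np.float64(102.3))
b (array([478.8, 252.6]), array([14.9, 59.5]), 61.4, 94, np.float64(101.5))
c (array([410.9, 290.3]), array([14.8, 59.5]), 60.6, 97, np.float64(101.4))
```

View pics/cropA.png

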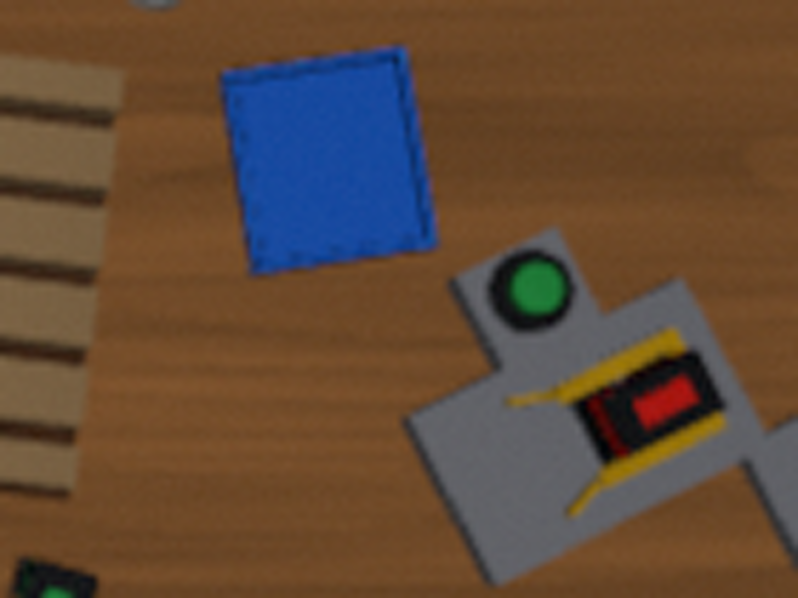

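View pics/cropB.png

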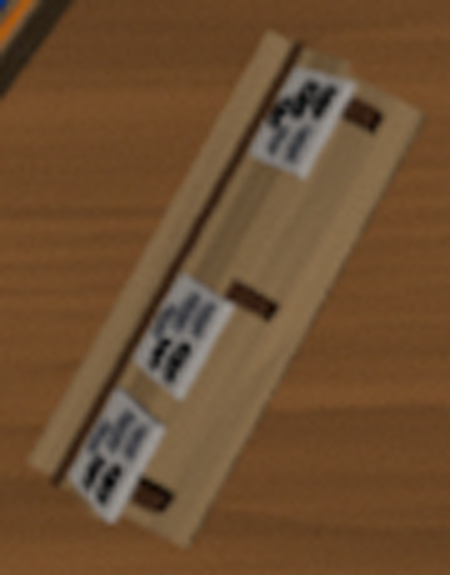

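Panels a, b and c sit at the image spots noted, tilted 30° with yaw 61° as expected. Spent battery, tray and lips are clear in the crops. One more measurement for the grooves, the fan yaw and the clearances, then I pick the first panel.

```bash
python3 - <<'E'
from vis import *
I,P=load("top"); Z=P[...,2]; B=lambda *a:box(I.shape,*a)
S,Q=load("scene")
# rack: groove profile in rack frame, both cameras
for nm,C,m in(("top",P,B(395,200,470,335)),("scene",Q,box(S.shape,280,270,420,355))):
    m=m&(C[...,2]>.032)&(C[...,2]<.048); p=C[m]
    p=p[np.hypot(p[:,0]-.6044,p[:,1]+.0273)<.13]
    (c,s,a)=cv2.minAreaRect((p[:,:2]*1000).astype(np.float32)); print(nm,"rack",np.round(c,1),np.round(s,1),round(a,2))
    for yaw in (-6.7,-7.2,-7.7,-8.2):
        t=np.radians(yaw); e=np.array([np.cos(t),np.sin(t)]); x=(p[:,:2]-[.6044,-.0273])@e*1000
        # best offset: fewest points inside five 11 mm grooves
        o=np.arange(-8,8,.25); n=[sum((abs(x-k-q)<4.5).sum() for k in(-84,-42,0,42,84)) for q in o]
        b=np.array(n); print("  yaw",yaw,"min",b.min(),"offset",o[b<=b.min()*1.1+2].mean().round(2),"ends",np.percentile(x,[.3,99.7]).round(1))
# fan yaw from deck
t=np.radians(-61.5); F=np.array([[np.cos(t),-np.sin(t)],[np.sin(t),np.cos(t)]])
m=B(520,240,720,365)&(Z<.5)&(Z>.016); p=P[m]; q=(p[:,:2]-[.5272,-.353])@F*1000
d=(abs(p[:,2]-.0222)<.004)&(q[:,1]<38)&(q[:,0]<40)&(q[:,1]>-65)
(c,s,a)=cv2.minAreaRect(q[d].astype(np.float32)); print("deck(fan frame)",np.round(c,1),np.round(s,1),round(a,2))
for lo in range(-110,30,20):
    k=d&(q[:,0]>lo)&(q[:,0]<lo+20); print(lo,np.percentile(q[k,1],[1,99]).round(1),end="; ")
print()
hi=p[:,2]>.09; print("fan tall x",np.percentile(q[hi,0],[1,99]),"y",np.percentile(q[hi,1],[1,99]))
hsv=cv2.cvtColor(I,cv2.COLOR_RGB2HSV); yl=(hsv[...,0]>18)&(hsv[...,0]<35)&(hsv[...,1]>140); g=yl[m]
for sgn in(1,-1):
    k=g&(sgn*q[:,1]>0)&(q[:,0]>-30); print("lip",k.sum(),np.polyfit(q[k,0],q[k,1],1).round(3),q[k,1].mean().round(1),np.percentile(q[k,0],[1,99]).round(1),np.median(p[k,2]).round(4))
h=cv2.cvtColor(S,cv2.COLOR_RGB2HSV)
for nm,b in dict(pot=(350,165,395,215),ink=(455,172,485,205)).items():
    p=P[B(*b)&(Z<.5)&(Z>.02)]; print(nm,np.percentile(p,[2,98],axis=0).round(3).tolist())
from rig import inverse_kinematics
def R(yaw):
    y=np.array([-np.sin(yaw),np.cos(yaw),0]);z=np.array([0,0,-1.]);return np.c_[np.cross(y,z),y,z]
for pos,yaw in (((.4207,-.0432,.045),-16.1),((.527,-.353,.067),-61.5),((.688,-.039,.09),82.3),((.521,-.016,.09),82.3)):
    for f in(0,180): print(pos,f,np.round(inverse_kinematics(pos,R(np.radians(yaw+f))),2) if inverse_kinematics(pos,R(np.radians(yaw+f))) is not None else None)
E
```

```text
top rack [604.4 -27.2] [ 89.9 223.6] 82.32
  yaw -6.7 min 3 offset -0.75 ends [-111.3  110.1]
  yaw -7.2 min 1 offset -0.75 ends [-111.4  110.3]
  yaw -7.7 min 0 offset -0.88 ends [-111.4  110.2]
  yaw -8.2 min 1 offset -0.62 ends [-111.3  110.3]
scene rack [605.2 -29.4] [ 95.4 222.8] 82.32
  yaw -6.7 min 10 offset 1.75 ends [-109.3  111.6]
  yaw -7.2 min 8 offset 1.38 ends [-109.6  111.7]
  yaw -7.7 min 6 offset 1.38 ends [-109.8  111.8]
  yaw -8.2 min 5 offset 1.38 ends [-109.8  112. ]
deck(fan frame) [-34.1  -6.1] [ 88.7 148.4] 89.58
-110 [-45.2  37.2]; -90 [-45.7  37.1]; -70 [-47.2  37. ]; -50 [-48.6  36.8]; -30 [-49.6  37.7]; -10 [-49.7  37.3]; 10 [-50.3  37.2]; 
fan tall x [ 32.33050162 156.43790957] y [-139.19303094  -72.8869702 ]
lip 93 [-0.047 23.456] 23.2 [-27.8  38.1] 0.0353
lip 78 [ -0.083 -22.094] -22.1 [-28.8  35. ] 0.0368
pot [[0.718, 0.06, 0.023], [0.785, 0.124, 0.16]]
ink [[0.749, -0.126, 0.022], [0.786, -0.088, 0.07]]
(0.4207, -0.0432, 0.045) 0 [-0.34  0.43  0.42  2.31 -0.39  0.46  1.68]
(0.4207, -0.0432, 0.045) 180 [-0.7   0.58  0.91  2.32 -0.85  0.61 -0.98]
(0.527, -0.353, 0.067) 0 [ 0.06  0.71  0.67  1.82 -0.58  0.82  1.52]
(0.527, -0.353, 0.067) 180 [-0.17  0.92  1.1   1.83 -0.97  1.04 -1.31]
(0.688, -0.039, 0.09) 0 [ 0.68  1.   -1.19  1.59  0.97  1.24  2.31]
(0.688, -0.039, 0.09) 180 [-0.38  0.72  0.57  1.66 -0.47  0.9   0.24]
(0.521, -0.016, 0.09) 0 [ 0.79  0.78 -1.18  2.    0.88  1.    2.17]
(0.521, -0.016, 0.09) 180 [-0.56  0.51  0.66  2.08 -0.48  0.71  0.28]
```

```bash
cat > arm.py <<'E'
import numpy as np
from rig import *
A=np.array
def Rd(yaw_y):
    "tool straight down, closing axis y along this yaw (deg)"
    t=np.radians(yaw_y); y=A([np.cos(t),np.sin(t),0]); z=A([0,0,-1.]); return np.c_[np.cross(y,z),y,z]
RY=-7.7; RC=A([.6047,-.0275]); ex=A([np.cos(np.radians(RY)),np.sin(np.radians(RY))])
def slot(k): return RC+ex*(k-2)*.042
# panel frames: face point (scene camera) -> centre at height .0655
yw=np.radians(61.2); hx=A([np.cos(yw),np.sin(yw),0])
n=hx*np.cos(np.pi/6)+A([0,0,.5]); up=-.5*hx+A([0,0,np.cos(np.pi/6)])
Rp=np.c_[np.cross(n,-up),n,-up]
FACE=dict(a=A([.6102,.1967,.0731]),b=A([.4878,.2652,.0725]),c=A([.4204,.3028,.0723]))
def pcen(k):
    f=FACE[k]; return f+up*(.067-f[2])/up[2]-.003*n
E
python3 - <<'E'
from arm import *
for k in "abc":
    c=pcen(k); print(k,c.round(4))
    for s in(1,-1):
        R=Rp@np.diag([s,s,1])
        print(s,[None if (q:=inverse_kinematics(c+up*d,R)) is None else q.round(2) for d in(.12,.038)])
print(sense()["wrist_force"])
E
```

```text
a [0.6106 0.1975 0.0655]
1 [array([-0.38,  0.37,  0.31,  2.05, -0.98,  0.66,  1.74]), array([ 0.02,  0.52, -0.27,  2.01, -0.77,  0.38,  1.57])]
-1 [array([-0.39,  0.37,  0.33,  2.05, -0.99,  0.67, -1.39]), array([-0.15,  0.5 , -0.05,  2.02, -0.98,  0.45, -1.4 ])]
b [0.4881 0.2657 0.0655]
1 [array([ 0.04,  0.23, -0.42,  2.25, -0.75,  0.36,  1.38]), array([ 0.52,  0.73, -1.2 ,  2.22,  1.25,  0.37, -0.48])]
-1 [array([-0.46,  0.2 ,  0.14,  2.28, -0.99,  0.45, -1.53]), array([ 0.58,  0.83, -1.31,  2.22,  1.35,  0.5 ,  2.6 ])]
c [0.4206 0.3032 0.0655]
1 [array([-0.1 ,  0.15, -0.42,  2.36, -0.83,  0.29,  1.33]), array([ 0.39,  0.63, -1.18,  2.32,  1.49,  0.33, -0.89])]
-1 [array([-0.63,  0.12,  0.14,  2.39, -1.02,  0.35, -1.64]), array([ 0.39,  0.63, -1.18,  2.32,  1.49,  0.33,  2.25])]
[ 0.36756092  0.5289362  -0.0588903 ]
```

```bash
cat >> arm.py <<'E'
def st(msg=""):
    s=sense(); print(msg,"t%.1f"%s["time_s"],"pos",s["position"].round(4),"F",s["wrist_force"].round(1),"gap",round(s["finger_gap"],4),"gf",round(float(s["gripper_force"]),1),"q",s["joint_pos"].round(2)); return s
def pick(k,R=Rp,depth=.038):
    c=pcen(k); command_gripper(.04)
    move_l(c+up*depth,R,feed=.1,until_force=8); st("down")
    command_gripper(.0,30); s=st("grip")
    move_l(c+up*(depth+.05),R,feed=.08); st("drawn")
    return s["finger_gap"]
def place(k,h=.038):
    p=slot(k); R=Rd(RY)
    movep([*p,.20],R); st("above")
    move_l([*p,.053+h+.035],R,feed=.12)
    hit=move_l([*p,.053+h-.003],R,feed=.04,until_force=4); return hit,st("in")
E
python3 - <<'E'
from arm import *
c=pcen("a")
command_gripper(.04)
movep([.45,.1,.3],Rp); st()
movep(c+up*.14,Rp); st("pre")
print(pick("a"))
E
```

```text
t2.9 pos [0.4502 0.1009 0.3002] F [ 0.  -0.1 -0.1] gap 0.04 gf 0.0 q [-1.08 -0.14  0.97  2.19 -0.46  0.77  1.27]
pre t3.6 pos [0.5768 0.136  0.1867] F [ 0.1 -1.1  0.3] gap 0.0403 gf 0.0 q [-0.53  0.36  0.53  2.05 -1.01  0.75  1.77]
down t5.0 pos [0.6017 0.1806 0.099 ] F [ 0.5 -0.3  0. ] gap 0.0404 gf 0.0 q [-0.2   0.5   0.02  2.03 -1.03  0.48  1.79]
grip t5.4 pos [0.6018 0.1811 0.099 ] F [-1.  -0.5  3.7] gap 0.0054 gf 31.3 q [-0.2   0.5   0.02  2.03 -1.03  0.48  1.79]
drawn t6.2 pos [0.5893 0.1582 0.1416] F [-3.2 -3.1  5.7] gap 0.0055 gf 31.9 q [-0.21  0.42  0.08  2.04 -0.94  0.56  1.71]
0.005428841782200402
```

```bash
python3 - <<'E'
from arm import *
import cv2
st()
move_l([.55,.10,.22],Rp,feed=.2); st()
movep([*(slot(4)+A([-.08,.02])),.24],Rd(RY)); st()
p,d=camera("scene"); cv2.imwrite("pics/s1.png",cv2.resize(p[120:320,170:440,::-1],None,fx=2.9,fy=2.9))
np.savez("s1.npz",p=p,d=d)
E
```

```text
t6.2 pos [0.5893 0.1582 0.1416] F [-3.2 -3.1  5.7] gap 0.0055 gf 31.9 q [-0.21  0.42  0.08  2.04 -0.94  0.56  1.71]
 t6.8 pos [0.5496 0.1008 0.2193] F [ 0.1 -0.2  0.2] gap 0.0054 gf 30.8 q [-0.19  0.24  0.17  2.07 -0.79  0.72  1.62]
 t8.2 pos [ 0.6076 -0.0181  0.2391] F [-0.3  0.5 -0.2] gap 0.0051 gf 30.7 q [-0.47  0.41  0.58  1.75 -0.25  1.06  0.06]
```

View pics/s1.png

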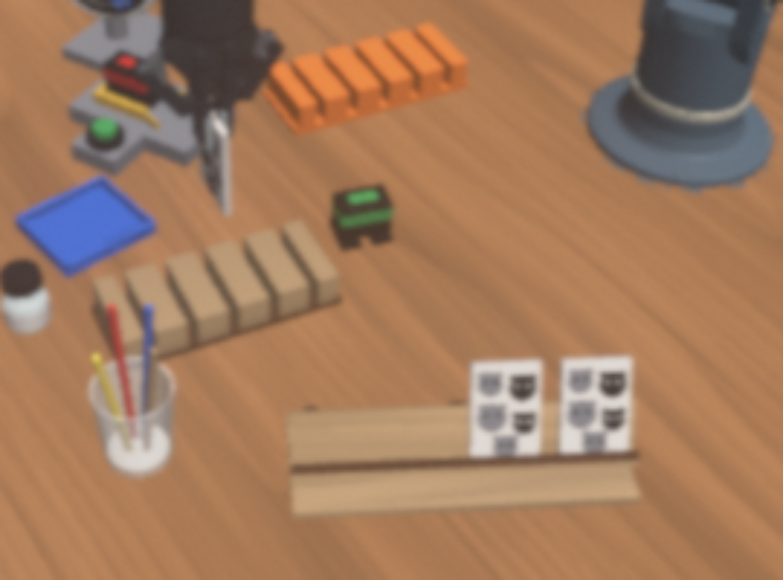

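The panel is held upright at (218,165), edge-on to the camera. Next I lower it into slot 4.

```bash
python3 - <<'E'
from arm import *
p=slot(4); R=Rd(RY)
movep([*p,.20],R); st("above")
move_l([*p,.137],R,feed=.12)
hit=move_l([*p,.086],R,feed=.04,until_force=4); print(hit); st("in")
E
```

```text
above t8.7 pos [ 0.6877 -0.0393  0.1987] F [-1.  -0.6  0.2] gap 0.0057 gf 30.7 q [-0.37  0.59  0.55  1.58 -0.33  1.07  0.14]
True
in t10.4 pos [ 0.6878 -0.0389  0.0928] F [ 0.7 -0.2  3.5] gap 0.0052 gf 31.6 q [-0.33  0.7   0.49  1.66 -0.4   0.89  0.19]
```

```bash
cat >> arm.py <<'E'
def release(k):
    p=sense()["position"]; command_gripper(.022); move_l([p[0],p[1],.20],feed=.15); st("free")
E
python3 - <<'E'
from arm import *
release(4)
movep([.5,.08,.28],Rp); st()
c=pcen("b"); command_gripper(.04)
for s in (1,-1):
  R=Rp@np.diag([s,s,1])
  try:
    movep(c+up*.14,R); st("pre"); move_l(c+up*.038,R,feed=.1,until_force=8); st("down"); break
  except Unreachable as e: print(s,e)
E
```

```text
free t11.6 pos [ 0.6871 -0.0386  0.1989] F [-0.4  0.4 -0.2] gap 0.0221 gf 0.0 q [-0.37  0.59  0.55  1.58 -0.33  1.08  0.14]
 t12.8 pos [0.5005 0.0798 0.2797] F [ 0.1 -0.3  0.8] gap 0.022 gf 0.0 q [-0.27  0.08  0.29  2.1  -0.68  0.82  1.52]
pre t13.8 pos [0.4557 0.2037 0.1875] F [ 0.3  0.1 -1.1] gap 0.0403 gf 0.0 q [-0.42  0.16  0.12  2.28 -0.91  0.48  1.53]
1 the arm cannot follow that straight line within its joint ranges
pre t16.4 pos [0.4545 0.2043 0.1869] F [ 0.4  0.4 -0.2] gap 0.0403 gf 0.0 q [-0.76  0.17  0.5   2.29 -1.    0.53 -1.51]
-1 the arm cannot follow that straight line within its joint ranges
```

```bash
python3 - <<'E'
from arm import *
movep([.45,.12,.32],Rp); st()
ql=inverse_kinematics(pcen("b")+up*.038,Rp); print(ql.round(2))
q=ql.copy(); q[1]-=.4; move_joints(q); s=st("raised"); print(s["tcp_rot"].round(2))
for k in "bc":
    for sg in(1,-1):
        for d in(.14,.09,.038):
            r=inverse_kinematics(pcen(k)+up*d,Rp@np.diag([sg,sg,1])); print(k,sg,d,None if r is None else r.round(2))
E
```

```text
t18.6 pos [0.4499 0.1201 0.3199] F [ 0.3 -0.4  0.3] gap 0.0402 gf 0.0 q [-1.2  -0.2   0.99  2.17 -0.33  0.77  1.08]
[ 0.52  0.73 -1.2   2.22  1.25  0.37 -0.48]
raised t20.5 pos [0.5061 0.2332 0.2224] F [ 0.3 -1.   0.3] gap 0.0399 gf 0.0 q [ 0.52  0.33 -1.2   2.22  1.25  0.37 -0.48]
[[-0.81  0.25  0.53]
 [ 0.44  0.86  0.27]
 [-0.39  0.45 -0.8 ]]
b 1 0.14 [ 0.8   0.52 -1.38  2.22  0.54  0.4   0.19]
b 1 0.09 [ 0.64  0.61 -1.27  2.23  0.87  0.36 -0.13]
b 1 0.038 [ 0.49  0.68 -1.14  2.22  1.19  0.32 -0.43]
b -1 0.14 [ 0.53  0.29 -0.95  2.23 -0.3   0.35 -2.17]
b -1 0.09 [ 0.31  0.37 -0.78  2.24 -0.3   0.23 -2.17]
b -1 0.038 [ 0.59  0.84 -1.33  2.22  1.36  0.52  2.59]
c 1 0.14 [ 0.53  0.2  -1.08  2.33 -0.35  0.28  0.88]
c 1 0.09 [ 0.53  0.48 -1.24  2.33  0.95  0.25 -0.39]
c 1 0.038 [ 0.31  0.55 -1.05  2.33  1.46  0.22 -0.88]
c -1 0.14 [ 0.41  0.17 -0.94  2.34 -0.51  0.29 -2.11]
c -1 0.09 [ 0.57  0.54 -1.32  2.33  1.09  0.32  2.63]
c -1 0.038 [ 0.39  0.63 -1.18  2.32  1.49  0.33  2.25]
```

```bash
python3 - <<'E'
from arm import *
c=pcen("b")
for d in (.14,.11,.09):
    try:
        movep(c+up*d,Rp); st("pre"); move_l(c+up*.040,Rp,feed=.1,until_force=8); st("down"); break
    except Unreachable as e: print(d,e)
E
```

```text
pre t21.2 pos [0.4546 0.2045 0.1868] F [-0.1  0.4  0.2] gap 0.0402 gf 0.0 q [ 0.8   0.52 -1.37  2.22  0.54  0.4   0.18]
down t22.4 pos [0.4784 0.2485 0.1004] F [-1.   0.2  0.4] gap 0.0405 gf 0.0 q [ 0.41  0.59 -1.    2.22  0.95  0.21 -0.23]
```

```bash
python3 - <<'E'
from arm import *
c=pcen("b")
command_gripper(0,30); st("grip")
for d in(.10,.07):
    try: move_l(c+up*d,Rp,feed=.08); st("drawn"); break
    except Unreachable as e: print(d,e)
p=sense()["position"]
for y in (RY,RY+180):
    q=inverse_kinematics([*slot(2),.20],Rd(y)); print(y,None if q is None else q.round(2))
    q=inverse_kinematics([*slot(2),.091],Rd(y)); print(y,None if q is None else q.round(2))
E
```

```text
grip t22.8 pos [0.4788 0.2483 0.1006] F [-1.2 -0.8  5.1] gap 0.0052 gf 31.8 q [ 0.41  0.59 -1.    2.22  0.95  0.21 -0.23]
drawn t23.7 pos [0.4638 0.2216 0.1517] F [-0.4  0.5 -0.5] gap 0.0055 gf 31.2 q [ 0.67  0.59 -1.29  2.23  0.81  0.37 -0.08]
-7.7 [ 0.62  0.57 -0.91  1.73  0.5   1.09 -0.59]
-7.7 [ 0.51  0.67 -0.76  1.82  0.58  0.89 -0.65]
172.3 [ 0.75  0.71 -1.18  1.72  0.7   1.2   2.39]
172.3 [ 0.74  0.9  -1.18  1.8   0.93  1.13  2.23]
```

```bash
python3 - <<'E'
from arm import *
try: move_l([.48,.16,.22],Rp,feed=.2)
except Unreachable as e: print(e); movep([.48,.16,.22],Rp)
st()
movep([.53,.04,.23],Rd(RY))
hit,_=place(2,.040); print(hit)
if hit and .088<sense()["position"][2]<.1: release(2)
E
```

```text
t24.4 pos [0.4795 0.1602 0.2195] F [-0.1  0.1 -1. ] gap 0.0053 gf 31.1 q [ 0.93  0.47 -1.38  2.15  0.23  0.49  0.56]
above t26.2 pos [ 0.6046 -0.028   0.199 ] F [ 0.2  0.4 -0.3] gap 0.0053 gf 31.1 q [ 0.7   0.64 -1.06  1.73  0.61  1.14 -0.68]
in t27.7 pos [ 0.6045 -0.0277  0.0947] F [ 0.1 -0.5  4.1] gap 0.0058 gf 32.0 q [ 0.63  0.75 -0.96  1.81  0.74  0.99 -0.77]
True
free t28.9 pos [ 0.6039 -0.0281  0.1991] F [ 0.2 -0.7  0.2] gap 0.0221 gf 0.0 q [ 0.7   0.64 -1.06  1.73  0.61  1.15 -0.67]
```

```bash
python3 - <<'E'
from arm import *
command_gripper(.04)
movep([.46,.16,.26],Rp); st()
c=pcen("c"); done=False
for dep in (.040,.045):
  for d in (.14,.12,.10,.09):
    for sg in(1,-1):
      R=Rp@np.diag([sg,sg,1])
      q=inverse_kinematics(c+up*d,R)
      print(dep,d,sg,None if q is None else q.round(2))
      if q is None: continue
      if sg<0 and abs(q-sense()["joint_pos"]).max()>2: continue
      try: 
        movep(c+up*d,R); move_l(c+up*dep,R,feed=.1,until_force=8); st("down"); done=True; break
      except Unreachable as e: print("no")
    if done: break
  if done: break
E
```

```text
t30.7 pos [0.4604 0.1599 0.2602] F [ 0.5 -0.9 -0.2] gap 0.0403 gf 0.0 q [ 0.88  0.17 -1.15  2.15 -0.4   0.6   1.12]
0.04 0.14 1 [ 0.53  0.2  -1.08  2.33 -0.35  0.28  0.88]
no
0.04 0.14 -1 [ 0.53  0.2  -1.08  2.33 -0.35  0.28  0.88]
down t38.5 pos [0.411  0.2856 0.1001] F [-0.4  0.5 -0.5] gap 0.0399 gf 0.0 q [ 0.37  0.6  -1.14  2.33  1.47  0.29  2.27]
```

```bash
python3 - <<'E'
from arm import *
c=pcen("c"); R=sense()["tcp_rot"]; print(R.round(2).tolist())
command_gripper(0,30); st("grip")
for d in(.10,.07):
    try: move_l(c+up*d,feed=.08); st("drawn"); break
    except Unreachable as e: print(d,e)
for y in (RY,RY+180):
    q=inverse_kinematics([*slot(0),.20],Rd(y)); print(y,None if q is None else q.round(2))
    q=inverse_kinematics([*slot(0),.091],Rd(y)); print(y,None if q is None else q.round(2))
E
```

```text
[[0.88, -0.42, 0.24], [-0.48, -0.76, 0.44], [0.0, -0.5, -0.87]]
grip t38.9 pos [0.4111 0.286  0.1004] F [-0.3 -0.7  0.9] gap 0.0055 gf 31.4 q [ 0.37  0.6  -1.14  2.33  1.47  0.29  2.27]
0.1 the arm cannot follow that straight line within its joint ranges
drawn t39.4 pos [0.4041 0.2726 0.1262] F [-0.1  0.6  0.5] gap 0.0053 gf 31.3 q [ 0.49  0.57 -1.25  2.33  1.24  0.31  2.48]
-7.7 [-0.77  0.39  0.92  1.99 -0.38  0.94  0.21]
-7.7 [-0.6   0.53  0.72  2.08 -0.53  0.72  0.32]
172.3 [ 0.79  0.51 -1.11  1.91  0.53  1.05  2.46]
172.3 [ 0.64  0.62 -0.92  2.01  0.66  0.84  2.36]
```

```bash
python3 - <<'E'
from arm import *
p=sense()["position"]; Rm=Rp@np.diag([-1,-1,1])
from scipy.spatial.transform import Rotation as Ro
y=Rm[:,0]
ok=False
for tilt in (0,10,20,30):
    Rt=Ro.from_rotvec(A(hx[1]*1.0 if 0 else 0)*0+np.cross(A([0,0,1]),hx)*np.radians(tilt)).as_matrix()
    for s in(1,-1):
        Q=(Rt if s>0 else Rt.T)@Rm
        for tgt in ([*p[:2]+0.02*hx[:2],.22],[*p[:2]+.05*hx[:2],.2],[p[0]+.03,p[1]-.04,.2]):
            try: move_l(tgt,Q,feed=.12); ok=True; print(tilt,s,tgt); break
            except Unreachable: pass
        if ok: break
    if ok: break
st(); print(sense()["tcp_rot"][:,2])
E
```

```text
10 -1 [np.float64(0.4281927043925222), np.float64(0.3164084100179245), 0.2]
 t40.3 pos [0.4279 0.316  0.1995] F [-0.3 -1.1 -0.5] gap 0.0054 gf 31.2 q [ 0.58  0.52 -1.38  2.28  1.21  0.22  2.49]
[ 0.30921994  0.56250237 -0.7667947 ]
```

```bash
python3 - <<'E'
from arm import *
movep([.49,.06,.24],Rd(172.3)); st()
p=slot(0); R=Rd(172.3)
movep([*p,.20],R); st("above")
move_l([*p,.137],R,feed=.12)
hit=move_l([*p,.090],R,feed=.04,until_force=4); print(hit); s=st("in")
if hit and .088<s["position"][2]<.1: release(0)
E
```

```text
t41.4 pos [0.4893 0.0606 0.2393] F [-0.9  0.1  0.1] gap 0.0056 gf 31.2 q [ 0.69  0.39 -1.11  1.93  0.4   1.07  2.42]
above t41.8 pos [ 0.5209 -0.0167  0.1986] F [-0.6  1.2 -0.1] gap 0.0054 gf 31.2 q [ 0.75  0.48 -1.04  1.92  0.48  1.02  2.51]
True
in t43.5 pos [ 0.5215 -0.0163  0.0945] F [-0.8 -0.8  4. ] gap 0.0056 gf 32.1 q [ 0.64  0.61 -0.91  2.    0.65  0.85  2.37]
free t44.6 pos [ 0.5209 -0.0167  0.1992] F [-0.2  0.3  0.3] gap 0.0218 gf 0.0 q [ 0.75  0.48 -1.04  1.92  0.48  1.03  2.51]
```

```bash
cat >> vis.py <<'E'
def snap(n,tag):
    from rig import camera,camera_params
    p,d=camera(n); c=camera_params(n)
    return p,cloud(d,c["K"],c["position"],c["rotation"])
def subpix_fit(P,mask,lo,hi):
    pass
E
python3 - <<'E'
from arm import *
from vis import *
movep([.40,.22,.30],Rd(172.3))
I,P=snap("top",1); S,Q=snap("scene",1); Z=P[...,2]
cv2.imwrite("pics/top2.png",cv2.resize(I[130:290,260:470,::-1],None,fx=3.7,fy=3.7,interpolation=cv2.INTER_CUBIC))
cv2.imwrite("top1_raw.png",I[:,:,::-1]); cv2.imwrite("scene1_raw.png",S[:,:,::-1]); np.savez("c1.npz",P=P,Q=Q)
ey=A([-ex[1],ex[0]])
for nm,C in(("top",P),("scene",Q)):
    p=C[(C[...,2]>.06)&(C[...,2]<.12)]; x=(p[:,:2]-RC)@ex; y=(p[:,:2]-RC)@ey
    for k in range(5):
        m=(abs(x-(k-2)*.042)<.018)&(abs(y)<.06)
        if m.sum()>5: print(nm,k,m.sum(),"x",((x[m].mean()-(k-2)*.042)*1000).round(1),"y",(np.percentile(y[m],[2,98])*1000).round(1),"top",(np.percentile(p[m,2],95)*1000).round(1))
# yaw of fan: canny edges + deck line segments in rectified plan view z=.022
t=np.radians(-61.5); F=np.array([[np.cos(t),-np.sin(t)],[np.sin(t),np.cos(t)]])
q=(P[...,:2]-[.5272,-.353])@F*1000
d=(abs(Z-.0222)<.005)
lo=[];
for a in range(-105,45,5):   # lower deck edge (-y) and upper
    k=d&(abs(q[...,0]-a)<3); v=q[...,1][k]
    if len(v)>8: lo.append((a,v.min(),v[v<60].max()))
lo=np.array(lo); print(lo.round(1).tolist())
le=[]
for b in range(-50,40,5):
    k=d&(abs(q[...,1]-b)<3); v=q[...,0][k]
    if len(v)>5: le.append((b,v.min(),v[v<60].max()))
print(np.round(le,1).tolist())
m=box(I.shape,540,250,640,350)
h=cv2.cvtColor(I,cv2.COLOR_RGB2HSV)
for nm,mm in(("spent",clean(P,m&(Z>.06)&(abs(q[...,0])<45)&(abs(q[...,1])<30))),("batt",clean(P,box(I.shape,400,320,480,400)&(Z>.042)))):
    print(nm,rect(P,mm)); pc=P[mm][:,:2]; c=pc.mean(0); w=np.linalg.svd(pc-c)[2][0]; print(" pca",(c*1000).round(1),np.degrees(np.arctan2(w[1],w[0])).round(2))
E
```

```text
top 0 68 x -2.1 y [-26.1  31.8] top 100.4
top 2 85 x -3.1 y [-26.   30.7] top 101.5
top 4 106 x -3.3 y [-27.2  30. ] top 100.9
scene 0 137 x 2.5 y [-24.7  32.4] top 98.6
scene 2 130 x 1.8 y [-30.2  30.9] top 98.4
scene 4 116 x 1.8 y [-29.3  30. ] top 99.5
[[-105.0, -43.1, 53.7], [-100.0, -45.2, 52.3], [-95.0, -45.4, 53.2], [-90.0, -45.4, 53.2], [-85.0, -46.0, 52.8], [-80.0, -46.6, 51.3], [-75.0, -45.0, 52.5], [-70.0, -46.8, 52.0], [-65.0, -46.8, 51.7], [-60.0, -47.1, 51.7], [-55.0, -46.0, 51.7], [-50.0, -48.0, 51.4], [-45.0, -48.3, 59.0], [-40.0, -48.7, 58.7], [-35.0, -48.7, 59.9], [-30.0, -49.2, 58.4], [-25.0, -49.3, 59.6], [-20.0, -49.2, 59.3], [-15.0, -48.5, 57.8], [-10.0, -48.5, 57.4], [-5.0, -49.9, 59.8], [0.0, -49.4, 59.8], [5.0, -49.5, 59.4], [10.0, -49.5, 59.3], [15.0, -49.3, 54.9], [20.0, -50.1, 49.2], [25.0, -49.1, 47.7], [30.0, -50.7, 48.5], [35.0, -50.9, 47.2], [40.0, -163.5, 47.1]]
[[-50.0, -59.0, 56.8], [-45.0, -108.1, 56.4], [-40.0, -108.3, 56.7], [-35.0, -108.3, 57.7], [-30.0, -107.6, 55.5], [-25.0, -107.9, 58.2], [-20.0, -107.4, 57.2], [-15.0, -108.2, 55.0], [-10.0, -107.8, 57.0], [-5.0, -106.6, 58.3], [0.0, -105.8, 59.1], [5.0, -105.9, 57.5], [10.0, -105.5, 59.1], [15.0, -106.5, 57.4], [20.0, -106.5, 58.2], [25.0, -105.2, 58.4], [30.0, -105.3, 58.8], [35.0, -105.6, 58.7]]
spent (array([ 527.2, -353.5]), array([35. , 58.9]), 27.1, 246, np.float64(72.3))
 pca [ 526.8 -351.6] 116.96
batt (array([420.3, -43. ]), array([34. , 55.8]), 73.9, 227, np.float64(50.2))
 pca [420.5 -42.9] 164.42
```

View pics/top2.png

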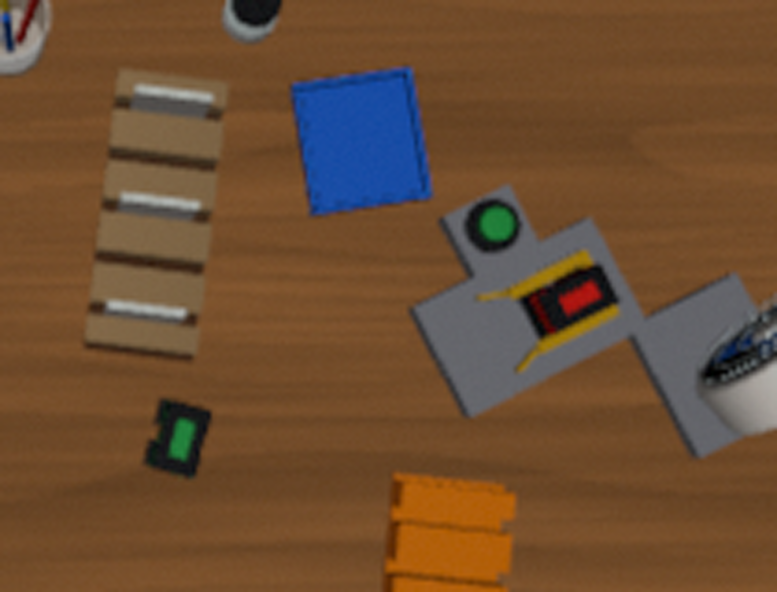

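All three panels are seated in grooves 4, 2 and 0, with their tops at about 0.099 m. The charged battery at (180,437) hasn't moved. The spent battery is at (575,297), and I now take the fan yaw as -63.9°.

```bash
cat >> arm.py <<'E'
FY=-63.9; fx=A([np.cos(np.radians(FY)),np.sin(np.radians(FY)),0]); fy=A([-fx[1],fx[0],0])
def ff(v): v=A(v); return (v@np.c_[fx,fy,[0,0,1]]).round(2)
E
python3 - <<'E'
from arm import *
R=Rd(FY+90); h=A([.5271,-.3530,0])
command_gripper(.065)
movep([.42,-.12,.28],R); movep(h+[0,0,.16],R); st("pre")
print(move_l(h+[0,0,.068],R,feed=.1,until_force=6)); s0=st("down"); 
command_gripper(0,70); s=st("grip"); print("fan-frame dF",ff(s["wrist_force"]-s0["wrist_force"]),"pos",ff(s["position"]-h),s["ft_torque"].round(2))
E
```

```text
pre t48.9 pos [ 0.5279 -0.3512  0.1611] F [ 0.3  0.5 -0.3] gap 0.0652 gf 0.0 q [ 1.14  0.68 -0.93  1.69  0.6   1.08  0.48]
False
down t50.0 pos [ 0.5277 -0.3531  0.0687] F [-0.1  0.  -0.8] gap 0.0649 gf 0.0 q [ 1.09  0.78 -0.84  1.75  0.71  0.94  0.41]
grip t50.4 pos [ 0.5275 -0.3533  0.0689] F [ 0.3 -0.1  4.3] gap 0.0327 gf 70.4 q [ 1.09  0.78 -0.84  1.75  0.71  0.94  0.41]
fan-frame dF [0.27 0.35 5.05] pos [0.   0.   0.07] [-0.    0.18  0.02]
```

```bash
python3 - <<'E'
from arm import *
p0=sense()["position"]
for d in(.004,.010,.020,.035,.055,.080):
    move_l(p0-fx*d,feed=.04); s=sense(); print(d,"F",ff(s["wrist_force"]),"pos",(ff((s["position"]-p0)*1000)),"gap",round(s["finger_gap"],4),"tq",s["ft_torque"].round(2))
E
```

```text
0.004 F [ 1.72 -0.25  2.72] pos [-3.74  0.23  0.39] gap 0.033 tq [-0.34 -0.13  0.03]
0.01 F [-1.1  -0.87  5.34] pos [-11.48   0.16   0.04] gap 0.033 tq [0.24 0.24 0.01]
0.02 F [-1.72 -0.16  4.88] pos [-21.26   0.23  -0.  ] gap 0.0327 tq [0.19 0.16 0.01]
0.035 F [-0.63 -0.32  4.13] pos [-3.569e+01 -9.000e-02 -3.000e-02] gap 0.0329 tq [0.01 0.11 0.01]
0.055 F [-2.44 -0.63  3.9 ] pos [-5.631e+01  9.000e-02 -4.000e-02] gap 0.033 tq [ 0.16  0.19 -0.  ]
0.08 F [-1.89 -0.03  3.85] pos [-8.109e+01  3.000e-02 -2.000e-02] gap 0.0328 tq [0.17 0.17 0.02]
```

```bash
python3 - <<'E'
from arm import *
p=sense()["position"]; move_l(p+[0,0,.11],feed=.15); s=st("up")
R=Rd(7.7); t=A([.667,-.2018,0])
movep(t+[0,0,.18],R); st("above tray")
move_l(t+[0,0,.075],R,feed=.12)
print(move_l(t+[0,0,.046],R,feed=.04,until_force=5)); st("down")
command_gripper(.065); move_l(t+[0,0,.18],R,feed=.15); st("free")
E
```

```text
up t54.1 pos [ 0.4909 -0.2804  0.1778] F [-0.4 -0.5 -3.3] gap 0.033 gf 69.7 q [ 1.16  0.57 -0.99  1.84  0.55  1.04  0.41]
above tray t54.9 pos [ 0.6665 -0.2016  0.1784] F [ 0.  -0.6 -2.8] gap 0.033 gf 69.7 q [ 0.75  0.72 -0.83  1.52  0.55  1.16 -0.05]
True
down t56.5 pos [ 0.6669 -0.2019  0.0519] F [-0.4 -0.1  3.9] gap 0.0329 gf 70.8 q [ 0.7   0.84 -0.74  1.6   0.66  0.97 -0.13]
free t58.0 pos [ 0.6662 -0.202   0.1788] F [ 0.2 -0.9 -0.6] gap 0.065 gf 0.0 q [ 0.75  0.71 -0.83  1.52  0.55  1.16 -0.05]
```

```bash
cat >> arm.py <<'E'
def see_batt():
    from vis import snap,cv2
    I,P=snap("top",0); h=cv2.cvtColor(I,cv2.COLOR_RGB2HSV)
    g=(h[...,0]>40)&(h[...,0]<85)&(h[...,1]>100)&(abs(P[...,2]-.05)<.006)
    c=np.median(P[g],0); m=(np.hypot(P[...,0]-c[0],P[...,1]-c[1])<.045)&(abs(P[...,2]-.05)<.008)
    r=cv2.minAreaRect((P[m][:,:2]*1000).astype(np.float32)); p=P[m][:,:2]; w=np.linalg.svd(p-p.mean(0))[2][0]
    print("batt",r,p.mean(0),np.degrees(np.arctan2(w[1],w[0]))); return r,I,P
E
python3 - <<'E'
from arm import *
from vis import rect
_,I,P=see_batt()
q=(P[...,2]>.045)&(P[...,2]<.065)&(np.hypot(P[...,0]-.667,P[...,1]+.202)<.05)
print("spent in tray",rect(P,q))
E
```

```text
batt ((420.299560546875, -43.09980392456055), (34.385215759277344, 55.822364807128906), 73.6568832397461) [ 0.42045946 -0.04297573] 163.98922489599357
spent in tray (array([ 666. , -201.8]), array([34.8, 55.8]), 7.4, 218, np.float64(55.4))
```

```bash
python3 - <<'E'
from arm import *
b=A([.4204,-.0430,0]); R=Rd(73.8)
movep([.47,-.15,.22],R); st()
movep(b+[0,0,.16],R); st("pre")
for z in(.047,):
    try: print(move_l(b+[0,0,z],R,feed=.1,until_force=6)); st("down")
    except Unreachable as e: print(e); raise SystemExit
command_gripper(0,70); st("grip")
move_l(b+[0,0,.15],R,feed=.12); st("up")
E
```

```text
t59.0 pos [ 0.4706 -0.1506  0.2199] F [0.3 0.1 1. ] gap 0.065 gf 0.0 q [ 1.2   0.51 -1.27  1.95  0.55  1.09  0.98]
pre t59.6 pos [ 0.4215 -0.0427  0.1602] F [-0.3 -0.2  0.5] gap 0.065 gf 0.0 q [ 1.02  0.46 -1.25  2.16  0.56  0.91  0.73]
False
down t60.9 pos [ 0.4208 -0.043   0.0474] F [ 0.9 -0.1  0.7] gap 0.0651 gf 0.0 q [ 0.79  0.62 -0.99  2.25  0.84  0.71  0.49]
grip t61.2 pos [ 0.4206 -0.0434  0.0476] F [-2.  -0.6  6.3] gap 0.0329 gf 69.8 q [ 0.79  0.62 -0.99  2.25  0.84  0.71  0.49]
up t62.3 pos [ 0.4197 -0.0432  0.1493] F [-0.2  0.4 -2.9] gap 0.0329 gf 69.6 q [ 1.    0.47 -1.22  2.17  0.58  0.89  0.71]
```

```bash
python3 - <<'E'
from arm import *
h=A([.5275,-.3533,0]); R=Rd(FY+90); e=h-fx*.080
movep(e+[0,0,.17],R); st("above")
move_l(e+[0,0,.085],R,feed=.12)
print(move_l(e+[0,0,.066],R,feed=.03,until_force=4)); s=st("deck"); z=s["position"][2]
for d in(.055,.035,.020,.010):
    hit=move_l(A([*(h-fx*d)[:2],z]),R,feed=.04,until_force=12); s=sense(); print(d,hit,"F",ff(s["wrist_force"]),"pos",ff((s["position"]-h)*1000),"tq",s["ft_torque"].round(2),round(s["finger_gap"],4))
    if hit: break
E
```

```text
above t63.2 pos [ 0.4922 -0.2787  0.1697] F [-0.4  1.2 -2.5] gap 0.0329 gf 69.6 q [ 1.13  0.56 -0.93  1.85  0.52  1.    0.43]
True
deck t64.6 pos [ 0.4922 -0.2816  0.0696] F [0.1 0.4 4.2] gap 0.0328 gf 70.6 q [ 1.04  0.68 -0.82  1.92  0.66  0.84  0.32]
0.055 False F [-0.61  0.78  0.72] pos [-54.44   0.14  69.63] tq [ 0.11 -0.12 -0.05] 0.0329
0.035 False F [-0.06  1.25  1.22] pos [-34.04  -0.18  69.62] tq [ 0.02 -0.06 -0.05] 0.0329
0.02 False F [ 1.8  -1.02  2.65] pos [-18.57  -0.08  69.97] tq [-0.37 -0.2   0.02] 0.0329
0.01 False F [0.27 0.11 2.41] pos [-8.86 -0.11 69.73] tq [-0.3 -0.2  0. ] 0.0329
```

```bash
python3 - <<'E'
from arm import *
h=A([.5275,-.3533,0]); R=Rd(FY+90); z=sense()["position"][2]
hit=move_l(A([*(h+fx*.006)[:2],z]),R,feed=.02,until_force=15); s=sense(); print(hit,"F",ff(s["wrist_force"]),"pos",ff((s["position"]-h)*1000),"tq",s["ft_torque"].round(2),round(s["finger_gap"],4))
E
```

```text
False F [-7.65 -0.03  8.52] pos [ 2.19  0.74 69.74] tq [ 1.36  0.82 -0.03] 0.0328
```

```bash
python3 - <<'E'
from arm import *
h=A([.5275,-.3533,0]); R=Rd(FY+90); z=.0697
for d in(.009,.012):
    hit=move_l(A([*(h+fx*d)[:2],z]),R,feed=.02,until_force=10); s=sense(); print(hit,"F",ff(s["wrist_force"]),"pos",ff((s["position"]-h)*1000),"tq",s["ft_torque"].round(2),round(s["finger_gap"],4))
    if -ff(s["wrist_force"])[0]>14: break
E
```

```text
True F [-1.25 -0.35  3.9 ] pos [ 2.29  0.83 69.9 ] tq [-0.06  0.11  0.  ] 0.0331
True F [-0.69  0.35  4.44] pos [ 2.36  0.85 69.93] tq [-0.06  0.07 -0.07] 0.0331
```

```bash
python3 - <<'E'
from arm import *
from vis import snap,rect,cv2,box,clean
p=sense()["position"]
command_gripper(.065); move_l(p+[0,0,.12],feed=.15); movep([.42,.0,.30],Rd(FY+90)); st()
I,P=snap("top",0); S,Q=snap("scene",0)
m=(abs((P[...,:2]-[.527,-.353])@fx[:2])<.05)&(abs((P[...,:2]-[.527,-.353])@fy[:2])<.03)&(P[...,2]>.06)&(P[...,2]<.085)
r=rect(P,clean(P,m)); print("home batt",r,ff([*(A(r[0])-[527.2,-353.25]),0]))
q=(P[...,2]>.045)&(P[...,2]<.065)&(np.hypot(P[...,0]-.667,P[...,1]+.202)<.05); print("spent",rect(P,q))
h=cv2.cvtColor(I,cv2.COLOR_RGB2HSV)
b=(h[...,0]>40)&(h[...,0]<85)&(h[...,1]>120)&(abs(P[...,2]-.043)<.006)&(np.hypot(P[...,0]-.592,P[...,1]+.302)<.03); print("button",rect(P,b),P[b].mean(0).round(4))
ey=A([-ex[1],ex[0]])
p=Q[(Q[...,2]>.06)&(Q[...,2]<.12)]; x=(p[:,:2]-RC)@ex; y=(p[:,:2]-RC)@ey
print([(((abs(x-(k-2)*.042)<.018)&(abs(y)<.06)).sum()) for k in range(5)])
hs=cv2.cvtColor(S,cv2.COLOR_RGB2HSV); b=(hs[...,0]>40)&(hs[...,0]<85)&(hs[...,1]>100)&(abs(Q[...,2]-.043)<.006)&(np.hypot(Q[...,0]-.592,Q[...,1]+.302)<.03); print("scene button",b.sum(),Q[b].mean(0).round(4))
cv2.imwrite("pics/fin.png",np.vstack([cv2.resize(I[130:260,270:470,::-1],(460,299)),cv2.resize(S[110:240,150:350,::-1],(460,299))]))
E
```

```text
t71.2 pos [ 0.4206 -0.0013  0.3   ] F [-0.  -0.9 -0.9] gap 0.0654 gf 0.0 q [ 1.13  0.14 -1.29  1.99  0.15  1.12  0.23]
home batt (array([ 528.5, -353.4]), array([34.7, 57.8]), 26.4, 249, np.float64(72.2)) [0.71 1.1  0.  ]
spent (array([ 666.2, -202.6]), array([34.8, 56.6]), 7.5, 231, np.float64(55.2))
button (array([ 590.2, -300.5]), array([27.1, 27.4]), 83.1, 68, np.float64(44.0)) [ 0.59   -0.2998  0.0437]
[np.int64(138), np.int64(0), np.int64(129), np.int64(0), np.int64(114)]
scene button 24 [ 0.592  -0.2978  0.0426]
```

View pics/fin.png

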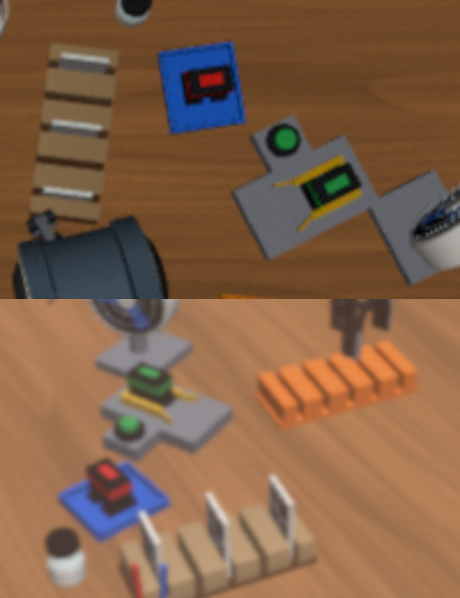

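Charged battery home at (332,184 upper view), spent in the tray at (205,85), three panels in the rack. Next I press the button.

```bash
python3 - <<'E'
from arm import *
R=Rd(FY+90); b=A([.591,-.299,0])
command_gripper(0,20)
movep([.5,-.2,.25],R); movep(b+[0,0,.12],R); st()
move_l(b+[0,0,.075],feed=.1)
hit=move_l(b+[0,0,.054],feed=.015,until_force=14); st(f"press {hit}")
p=sense()["position"]; move_l(p-[0,0,.003],feed=.02); sleep(.4); st("held")
move_l(b+[0,0,.14],feed=.1); st()
E
```

```text
t73.6 pos [ 0.5917 -0.297   0.1219] F [1.4 1.8 0.4] gap -0.0 gf 0.0 q [ 0.99  0.77 -0.92  1.65  0.68  1.07  0.33]
press True t75.1 pos [ 0.5911 -0.2991  0.0632] F [-0.6  0.2  4.7] gap 0.0003 gf 2.4 q [ 0.97  0.83 -0.87  1.68  0.74  0.99  0.28]
held t75.8 pos [ 0.5913 -0.299   0.0629] F [-6.8  1.5 17.1] gap 0.0001 gf 8.5 q [ 0.96  0.83 -0.86  1.68  0.74  0.99  0.28]
 t76.7 pos [ 0.5905 -0.2991  0.1393] F [-0.5 -0.8 -0.2] gap 0.0002 gf 0.0 q [ 1.    0.75 -0.93  1.64  0.66  1.1   0.34]
```

```bash
python3 - <<'E'
from arm import *
from vis import snap,rect,clean
movep([.42,.0,.30],Rd(FY+90))
I,P=snap("top",0); S,Q=snap("scene",0)
m=(abs((P[...,:2]-[.527,-.353])@fx[:2])<.05)&(abs((P[...,:2]-[.527,-.353])@fy[:2])<.03)&(P[...,2]>.06)&(P[...,2]<.085)
print(rect(P,clean(P,m)))
q=(P[...,2]>.045)&(P[...,2]<.065)&(np.hypot(P[...,0]-.667,P[...,1]+.202)<.05); print(rect(P,q))
p=Q[(Q[...,2]>.06)&(Q[...,2]<.12)]; x=(p[:,:2]-RC)@ex; y=(p[:,:2]-RC)@A([-ex[1],ex[0]])
print([(((abs(x-(k-2)*.042)<.018)&(abs(y)<.06)).sum()) for k in range(5)])
print(finish_job())
E
```

```text
(array([ 528.6, -353.3]), array([34.7, 57.8]), 26.1, 250, np.float64(72.1))
(array([ 666. , -202.6]), array([34.4, 57.2]), 7.2, 230, np.float64(55.4))
[np.int64(134), np.int64(0), np.int64(131), np.int64(0), np.int64(116)]
the job is handed in; nothing more can be done
None
```

I handed the job in at about 78 s with no verdict returned: by my camera and force checks the three panels are in grooves 0, 2 and 4, the spent battery is upright in the tray, the charged one is home against the stop, and the start button was pressed right down and released.

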